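# Rinse the tuner bushings and drain the tote

### The arm

A 7-joint arm with a two-finger parallel gripper is mounted at the origin on the work surface. World frame = base frame: x ahead of the robot, y to its left, z up, the work surface at z = 0. Lengths are in m, angles in degrees, forces in N, time in s.
With the tool pointing down it reaches from about 0.425 to 0.95 m from the base axis. Payload 4.7 kg.
Tool frame: the origin (TCP) lies between the finger pads; the fingertips stand 19 mm ahead of it and the grasp point (between the pads) is the TCP; z points along the fingers, y is the line along which they close (so a half turn about z gives the same grasp; the last joint's range is limited). The gripper opens to 87 mm and grips with 3 to 60 N. Pads are 19 mm wide; open, the fingers measure 117 mm over their backs; the gripper's body (75 mm by 190 mm) begins 51 mm behind the grasp point.
Start: joints at [73.917, 26.849, -2.785, 87.806, 1.381, 65.374, -4.715], TCP at [0.168, -0.654, 0.242] pointing down, gripper open.
Joint ranges: [-148.3, 148.3], [-19.14, 114.17], [-79.39, 73.82], [5.75, 140.21], [-59.74, 239.74], [12.07, 113.84], [-152.46, 152.46]. Speed limits (degrees/s): [147.25, 147.25, 180, 180, 180, 180, 180].

### API

Orientations are given as a 3x3 rotation matrix whose columns are the frame's x, y, z axes.
In Python, from station import get_obs, camera, camera_model, finish_job gives the robot as it stands.
- The arm moves only by the tool carry_out, never from a script. Its argument "series" is one flat list of numbers, 4 for each row, row after row: the shift along the world's x, y, z in mm, then the turn about the world's z in degrees. In form: [x, y, z, roll, x, y, z, roll, ...]. A call has 1 to 12 rows; each row shifts and turns the commanded pose from where the row before left it; what a row does not reach is not made up. A row lasts 1/8 s, in which the tool goes at most 62.5 mm and 10.7 degrees, less where a joint would pass 70% of its speed; a pose out of reach is approached as far as the arm can. A call is refused whole if a number of a shift passes 62.5 or a number of a turn 10.7, either way. A call with a gripper value outside its range is refused whole. "gripper" is the gripper command: -1 is fully open, 1 is shut, values between are in proportion, set as the call begins (left out, the last holds). The fingers move at their own pace and stop on an object; "grip_force" is the grip in N (left out, the last holds). Time passes only in rows, so rows that do not move let the fingers close. It gives the time, the measured TCP pose, the force, the opening and the grip force at its end, in the units of the state.
- get_obs(): the state, without advancing time (a new reading comes with each control period).
- camera(name): name is "scene" or "top" or "wrist"; returns (picture, depth): 420x560x3 uint8, blue, green, red; 420x560 float32, m along the optical axis (not along the pixel's ray), 0 where there is no reading.
- camera_model(name): a dict with "vfov" (degrees; the focal length in pixels is half the picture's height over the tangent of half this angle, whatever the lens; pixels are square), "cx", "cy" (the principal point, pixels), "dist" ([k1, k2, p1, p2, k3] as OpenCV has them; the pictures are not rectified), "origin" and "attitude" of the camera in the world; the wrist camera has in their place "tool_from_camera" (4x4, takes a point from camera to tool coordinates, whose origin is the TCP and whose axes are the flange's). Camera axes: x right, y down, z forward; pixel columns grow to the right and rows downward; lengths in m; the calibration is good to about 2 mm. A picture is of the moment at which its call begins: read the wrist's pose just before it. camera_model takes no time and is no camera call.
- finish_job(): hands the job in; it is judged then, once.
The state is a dict: "clock": time; "joint_positions": joint angles; "qd": joint speeds; "tau": joint torques, N m; "tcp_pos": TCP position; "ee_rot": TCP orientation; "force": force on the tool from outside, world axes, zero at the start; "torque": the same for the moment, N m; "width": finger opening in m; "finger_force": force on a finger pad.
Only numpy, scipy, OpenCV 4.12 (cv2) and the standard library are available. Lean on these libraries where they do the work, as an engineer would, in place of code of your own. Each camera call takes 0.05 s, during which the arm holds its last target. There are 200 camera calls.

### The job

Give the tuner bushings a shot of cleaner while their tote still stands in front of the nozzle: push the can's sprung nozzle cap right down and let it come back up. Then lift the tote by its handle well clear of the bench (about 10 cm or more) and tilt it towards its drain corner, the one with the pouring beak, until all four loose bushings have slid into that corner by themselves, none spilled or touched by the gripper. Finish while holding the tote still in the air, tilted like that, and leave the other things on the bench where they are.

Things in the scene. Friction and masses are not known exactly. Their poses are not given: they have to be found in the camera images.
- tote: white plastic open tray, 158 (x) x 118 (y) mm outside, 36 high, walls and floor 4; origin at the centre of its underside, z up. A rigid aluminium handle spans it: posts outside the short walls carry a bar along x, 82 to 98 mm above the underside, open below down to the rim. 0.25 to 0.45 kg loaded, balanced under the bar's middle. Starts flat on the bench at any yaw, before the nozzle
- tote_handle (a point): middle of the tote's handle bar, 90 mm above the tote's underside, straight above its origin; axes as the tote's. The bar is 174 mm long (x), 14 mm wide (y), 16 mm tall
- tote_drain (a point): inside drain corner at the top of the tote's floor: the tote's +x, -y corner, 75 mm along x and -55 mm along y from its centre, 4 mm above the underside; axes as the tote's. Told by the small pouring beak sticking out about 20 mm outside it and three dark holes in the floor
- cap_top (a point): centre of the top of the can's sprung nozzle cap, a white disc 30 mm across, top 202 mm above the bench when up; it is pushed straight down
- cap (a joint): travel of the nozzle cap, m: 0 up, 0.006 fully down; it starts to move at about 2 N, needs about 5 N at the bottom and springs back up when let go
- can: cleaner spray can 55 mm across, fixed on the bench by a wooden foot 90 x 90 x 30 mm; origin at the centre of the foot's underside; the nozzle tube points along its -x over the bench, reaching 62 mm from the can's axis
- bushing0: steel tuner bushing loose in the tote, one of four alike: flange 18 mm across, 4 thick, barrel 12 mm across, 11 mm high in all, 15 g; origin at the centre of the flange's underside. Slides easily in the tote (friction about 0.2: creeps from about 15 degrees of tilt, runs home into a corner at 30 to 40)
- bushing1: steel tuner bushing loose in the tote, one of four alike: flange 18 mm across, 4 thick, barrel 12 mm across, 11 mm high in all, 15 g; origin at the centre of the flange's underside. Slides easily in the tote (friction about 0.2: creeps from about 15 degrees of tilt, runs home into a corner at 30 to 40)
- bushing2: steel tuner bushing loose in the tote, one of four alike: flange 18 mm across, 4 thick, barrel 12 mm across, 11 mm high in all, 15 g; origin at the centre of the flange's underside. Slides easily in the tote (friction about 0.2: creeps from about 15 degrees of tilt, runs home into a corner at 30 to 40)
- bushing3: steel tuner bushing loose in the tote, one of four alike: flange 18 mm across, 4 thick, barrel 12 mm across, 11 mm high in all, 15 g; origin at the centre of the flange's underside. Slides easily in the tote (friction about 0.2: creeps from about 15 degrees of tilt, runs home into a corner at 30 to 40)
- dresser: nickel fret end dresser: a small block file 28 mm wide with a flat nose, 122 mm long, 25 mm high; a bystander standing loose on the bench; origin at the centre of its underside
- capo: chrome capo, a C-shaped clamp lying flat, 80 x 46 mm, 14 mm high; a bystander standing loose on the bench; origin at the centre of its underside
- radius_block: rosewood radius block, 200 x 64 mm, 32 mm high; a bystander standing loose on the bench; origin at the centre of its underside
- guard: flat blue plastic fretboard guard with a slot, 150 x 48 mm, 4 mm thick; a bystander standing loose on the bench; origin at the centre of its underside
- glue: small closed glue jar, 56 mm across, 85 mm high; a bystander standing loose on the bench; origin at the centre of its underside
- mug: white mug, 80 mm across, 90 mm high; a bystander standing loose on the bench; origin at the centre of its underside
Things that resemble listed ones, but are neither listed nor needed, are in the scene too. What is shaped like the tote but red is not meant.

How it is judged:
By the outcome, as a careful person would: the job done as asked, in the order asked, and still so for the second after the job is handed in, while the arm keeps its last pose, push and grip.
It also fails if it takes over 53 s, if anything falls off the work surface, if the arm or the gripper's body presses on something with over 40 N, if the wrist force passes 120 N, or if a joint passes its speed limit or range.

## Working session

There is one attempt and no reset: what is moved stays moved. The work goes in short steps, Python scripts to look and compute and a tool call to move; the robot and the scene stay as the last step left them, time stands still between calls to the robot, and variables do not carry over. Pictures are saved under pics/ and viewed, at most 10 in all, crops included, and the job is handed in when it is done.

Besides the shell and the picture viewer there is one more tool, called after "Emit:" by a JSON object that holds its "fn" and its "kwargs". carry_out: Moves the arm, as the interface text tells. Its arguments: {"type":"object","properties":{"series":{"type":"array","items":{"type":"number"}},"gripper":{"type":"number"},"grip_force":{"type":"number"}},"required":["series"]}

```bash
mkdir -p pics; ls
cat > h.py <<'E'
import numpy as np, cv2
from station import *
def K(m):
    f=210/np.tan(np.radians(m["vfov"]/2)); return np.array([[f,0,m["cx"]],[0,f,m["cy"]],[0,0,1]])
def pose(name,m):
    if name!="wrist": return np.array(m["origin"]),np.array(m["attitude"])
    o=get_obs(); T=np.eye(4); T[:3,:3]=o["ee_rot"]; T[:3,3]=o["tcp_pos"]; T=T@np.array(m["tool_from_camera"]); return T[:3,3],T[:3,:3]
def shot(name,fn=None):
    m=camera_model(name); P=pose(name,m); im,d=camera(name)
    if fn: cv2.imwrite("pics/"+fn,im)
    return im,d,m,P
def rays(uv,m,P):
    n=cv2.undistortPoints(np.array(uv,float).reshape(-1,1,2),K(m),np.array(m["dist"]))[:,0]
    return np.c_[n,np.ones(len(n))]@P[1].T
def onz(uv,z,m,P):
    r=rays(uv,m,P); return P[0]+r*((z-P[0][2])/r[:,2])[:,None]
def cloud(d,m,P):
    v,u=np.mgrid[:420,:560]; uv=np.c_[u.ravel(),v.ravel()]
    return (P[0]+rays(uv,m,P)*d.ravel()[:,None]).reshape(420,560,3)
E
python3 - <<'E'
from h import *
o=get_obs(); print({k:np.round(v,3) for k,v in o.items()})
for n in("top","scene"):
    im,d,m,P=shot(n,n+"0.png"); np.savez(n+"0.npz",im=im,d=d); print(n,np.round(P[0],3),m["vfov"],m["dist"],(d>0).mean())
E
```

```text
pics
{'clock': np.float64(0.0), 'joint_positions': array([73.918, 26.897, -2.785, 87.872,  1.382, 65.374, -4.717]), 'qd': array([-0.071,  0.065,  0.094, -0.048,  0.079,  0.02 , -0.002]), 'tau': array([-0.0000e+00, -5.0798e+01, -8.1000e-02, -2.3616e+01, -6.1000e-02,
        3.8000e-02,  0.0000e+00]), 'tcp_pos': array([ 0.168, -0.653,  0.241]), 'ee_rot': array([[ 0.968,  0.249, -0.001],
       [ 0.249, -0.968,  0.002],
       [-0.   , -0.002, -1.   ]]), 'force': array([-0.12 ,  0.462, -0.466]), 'torque': array([ 0.006,  0.032, -0.023]), 'finger_force': np.float64(0.0), 'width': np.float64(0.087)}
top [0.259 0.028 1.1  ] 54.38338788966823 [-0.09771203  0.          0.          0.          0.        ] 0.9957610544217687
scene [1.065 0.727 1.244] 47.076690783948564 [-0.114071  0.        0.        0.        0.      ] 0.9960374149659864
```

View pics/top0.png

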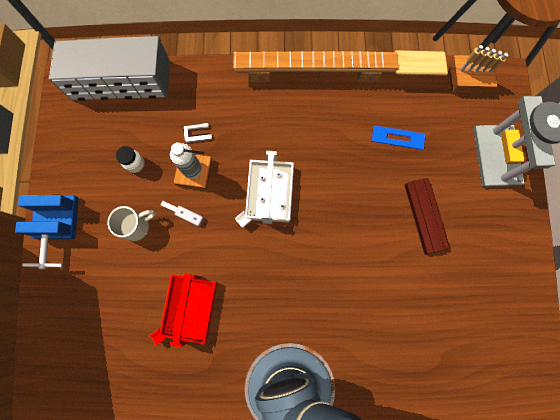

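View pics/scene0.png

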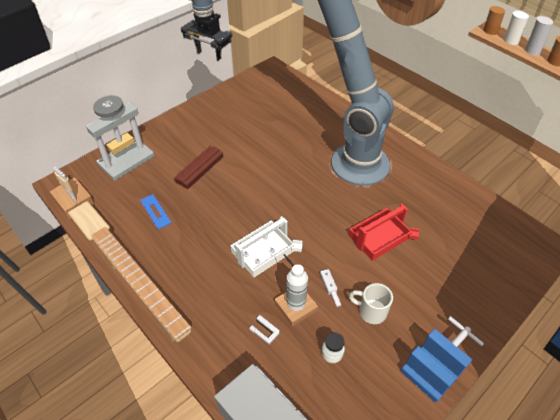

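The top view shows the white tote at about (270,190), with its beak at (243,222), towards the robot and its left. The can cap is at (180,150) and the red decoy at (188,310). The scene view agrees. Next I'll measure the bar and the cap.

Run:
```python
from h import *
for n in("top","scene"):
    z=np.load(n+"0.npz"); im,d=z["im"],z["d"]; m=camera_model(n); P=pose(n,m); C=cloud(d,m,P)
    X,Y,Z=C[...,0],C[...,1],C[...,2]
    if n=="top":
        c=C[165,190]; t=C[190,270]; print(c,t)
    near=lambda p,r:(np.hypot(X-p[0],Y-p[1])<r)
    bar=near(t,.16)&(Z>.088)&(Z<.105)&(Y<c[1]-0.06)
    b=C[bar]; r=cv2.minAreaRect((b[:,:2]*1000).astype(np.float32)); print(n,"bar",bar.sum(),r,b[:,2].mean())
    cap=near(c,.1)&(Z>.193)&(Z<.212); q=C[cap]; print("cap",len(q),cv2.minEnclosingCircle((q[:,:2]*1000).astype(np.float32)),q.mean(0),q[:,2].max())
    ft=near(c,.09)&(Z>.024)&(Z<.034)&(im[...,2]>120)&(im[...,0]<100); q=C[ft]; print("foot",len(q),cv2.minAreaRect((q[:,:2]*1000).astype(np.float32)))
    rim=near(t,.13)&(Z>.030)&(Z<.042)&(im.min(2)>140); q=C[rim]; print("rim",len(q),cv2.minAreaRect((q[:,:2]*1000).astype(np.float32)))
    noz=near(c,.12)&(Z>.12)&(Z<.2)&~near(c,.03); q=C[noz]; print("noz",len(q),q.min(0) if len(q) else 0,q.max(0) if len(q) else 0)
```

```text
[0.5561063  0.24381884 0.13688457] [0.50160929 0.0472023  0.09514948]
top bar 415 ((516.6788940429688, 51.917266845703125), (25.33565902709961, 173.75543212890625), 86.35589599609375) 0.09717709323844118
cap 177 ((574.0452270507812, 238.917236328125), 38.12718200683594) [0.57505785 0.25263973 0.20003946] 0.2054645571164151
foot 490 ((577.323974609375, 262.5906677246094), (88.7149887084961, 91.00786590576172), 81.38715362548828)
rim 319 ((506.0587463378906, 64.15989685058594), (142.44451904296875, 183.7474822998047), 85.36351776123047)
noz 113 [0.55127011 0.20143031 0.12016437] [0.60467982 0.28769756 0.19997066]
scene bar 336 ((519.7947998046875, 51.04186248779297), (27.923154830932617, 177.9316864013672), 84.87377166748047) 0.09681671224871422
cap 138 ((577.602783203125, 239.90933227539062), 38.81712341308594) [0.57973039 0.25550013 0.20023578] 0.208289520182104
foot 72 ((580.7885131835938, 263.73870849609375), (91.57969665527344, 90.59695434570312), 81.14395141601562)
rim 347 ((512.9028930664062, 61.655487060546875), (143.37767028808594, 190.7154541015625), 84.18698120117188)
noz 424 [0.55488395 0.20189369 0.1201197 ] [0.60946915 0.29229363 0.19993168]
```

Emit:
{"fn": "carry_out", "kwargs": {"series": [0,0,60,0,15,-60,0,0,15,-60,0,0,15,-60,0,0,15,-60,0,0,15,-60,0,0,15,-60,0,0,0,0,0,0], "gripper": 1}}

```text
clock: 1.1
tcp_pos: [0.2618, -0.9223, 0.2838]
ee_rot: [[0.947, 0.321, -0.028], [0.32, -0.947, -0.012], [-0.03, 0.003, -1.0]]
force: [-0.8, 0.3, -1.9]
width: 0.0152
finger_force: 0.0
```

```bash
python3 -c "
from h import *
o=get_obs(); print({k:np.round(o[k],3) for k in('clock','tcp_pos','ee_rot','joint_positions','width')})"
```

```text
{'clock': np.float64(1.1), 'tcp_pos': array([ 0.262, -0.922,  0.284]), 'ee_rot': array([[ 0.947,  0.321, -0.028],
       [ 0.32 , -0.947, -0.012],
       [-0.03 ,  0.003, -1.   ]]), 'joint_positions': array([ 71.132,  65.096,  -0.299,  11.476,   2.044, 103.284,   0.178]), 'width': np.float64(0.015)}
```

Emit:
{"fn": "carry_out", "kwargs": {"series": [15,-60,0,0,15,-60,0,0,15,-60,0,0,15,-60,0,0]}}

```text
clock: 1.6
tcp_pos: [0.2583, -0.9793, 0.2543]
ee_rot: [[0.955, 0.298, 0.006], [0.296, -0.945, -0.137], [-0.035, 0.132, -0.991]]
force: [-0.1, 0.2, -0.3]
width: 0.0005
finger_force: 0.0
```

Emit:
{"fn": "carry_out", "kwargs": {"series": [-10,60,0,0,-10,60,0,0,0,0,0,0]}}

```text
clock: 1.98
tcp_pos: [0.2543, -0.9244, 0.2597]
ee_rot: [[0.957, 0.289, 0.012], [0.288, -0.948, -0.135], [-0.027, 0.132, -0.991]]
force: [0.4, -0.5, 1.3]
width: 0.0003
finger_force: 0.0
```

```bash
python3 -c "
from h import *
o=get_obs(); print({k:np.round(o[k],3) for k in('clock','tcp_pos','ee_rot','joint_positions','width')})"
```

```text
{'clock': np.float64(1.975), 'tcp_pos': array([ 0.254, -0.924,  0.26 ]), 'ee_rot': array([[ 0.957,  0.289,  0.012],
       [ 0.288, -0.948, -0.135],
       [-0.027,  0.132, -0.991]]), 'joint_positions': array([ 56.676,  61.117,  56.359,  38.381, -47.402,  86.678,  14.776]), 'width': np.float64(0.0)}
```

The reach limit leaves a tilt in the tool that stays when it moves back. That gives me a way to tilt the tote: carry it to the limit with the drain corner facing the base, then push outward. First, the cap.

Emit:
{"fn": "carry_out", "kwargs": {"series": [0,60,10,-3,0,60,10,-3,0,60,10,-3,0,60,10,-3,0,60,10,-3,0,60,10,-3,0,60,10,-3,20,55,0,0,30,50,0,0,30,50,0,0,30,50,0,0,30,50,0,0]}}

```text
clock: 3.48
tcp_pos: [0.4001, -0.2538, 0.3283]
ee_rot: [[0.998, -0.062, -0.031], [-0.066, -0.989, -0.13], [-0.022, 0.132, -0.991]]
force: [0.9, -0.3, -0.1]
width: 0.0002
finger_force: 0.0
```

```bash
python3 -c "
from h import *
o=get_obs(); print({k:np.round(o[k],3) for k in('clock','tcp_pos','ee_rot','joint_positions','force')})"
```

```text
{'clock': np.float64(3.475), 'tcp_pos': array([ 0.4  , -0.254,  0.328]), 'ee_rot': array([[ 0.998, -0.062, -0.031],
       [-0.066, -0.989, -0.13 ],
       [-0.022,  0.132, -0.991]]), 'joint_positions': array([-43.196,   0.777,  68.379, 111.159,   7.394,  67.121, -71.302]), 'force': array([ 0.904, -0.34 , -0.138])}
```

Emit:
{"fn": "carry_out", "kwargs": {"series": [20,58,0,0,20,58,0,0,20,58,0,0,20,58,0,0,20,58,0,0,20,58,0,0,20,58,0,0,20,58,-20,0,19,56,-20,0,0,0,-20,0,0,0,0,0]}}

```text
clock: 4.85
tcp_pos: [0.5787, 0.2626, 0.2677]
ee_rot: [[0.997, -0.061, -0.037], [-0.065, -0.989, -0.134], [-0.028, 0.137, -0.99]]
force: [-0.4, -0.6, 0.8]
width: 0.0006
finger_force: 0.0
```

```bash
python3 -c "
from h import *
o=get_obs(); print({k:np.round(o[k],3) for k in('clock','tcp_pos','ee_rot','joint_positions','force')})
shot('wrist','w1.png')"
```

```text
{'clock': np.float64(4.85), 'tcp_pos': array([0.579, 0.263, 0.268]), 'ee_rot': array([[ 0.997, -0.061, -0.037],
       [-0.065, -0.989, -0.134],
       [-0.028,  0.137, -0.99 ]]), 'joint_positions': array([ -61.698,   30.132,   46.495,   90.106,  -15.355,   73.399,
       -107.035]), 'force': array([-0.407, -0.583,  0.805])}
```

View pics/w1.png

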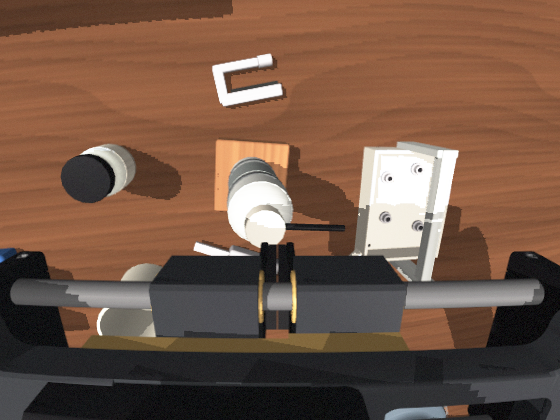

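The wrist view shows the cap disc at about (265,227), just ahead of the closed fingertips at (278,245). The tote and its bar are on the right.

Run:
```python
from h import *
im,d,m,P=shot('wrist'); o=get_obs()
C=cloud(d,m,P); print(np.round(onz([[265,226]],.202,m,P),4)); 
q=C[205:240,240:290]; s=q[(abs(q[...,2]-.202)<.004)]; print(len(s),cv2.minEnclosingCircle((s[:,:2]*1000).astype(np.float32)),s.mean(0))
R=np.array(o["ee_rot"]); print("tip",o["tcp_pos"]+R[:,2]*.019)
```

```text
[[0.5806 0.2635 0.202 ]]
1059 ((578.30126953125, 264.37982177734375), 15.04541015625) [0.58094997 0.26439101 0.20158312]
tip [0.5788715  0.25972706 0.250836  ]
```

Emit:
{"fn": "carry_out", "kwargs": {"series": [1,5,-20,0,0,0,-20,0,0,0,-6,0,0,0,-3,0,0,0,-2,0,0,0,-2,0,0,0,-2,0,0,0,0,0]}}

```text
clock: 5.95
tcp_pos: [0.5795, 0.2701, 0.2156]
ee_rot: [[0.998, -0.057, -0.037], [-0.062, -0.989, -0.132], [-0.029, 0.134, -0.991]]
force: [-7.8, -0.0, 17.0]
width: 0.0006
finger_force: 8.4
```

Emit:
{"fn": "carry_out", "kwargs": {"series": [0,0,0,0,0,0,15,0,0,0,30,0,0,0,45,0,-15,-54,0,0,-15,-54,0,0,-15,-54,0,0,-15,-54,0,0,0,0,-40,0,0,0,-40,0,0,0,0,0], "gripper": -1}}

```text
clock: 7.32
tcp_pos: [0.518, 0.0542, 0.2206]
ee_rot: [[0.998, -0.057, -0.04], [-0.062, -0.989, -0.135], [-0.032, 0.137, -0.99]]
force: [0.3, -0.0, 1.1]
width: 0.087
finger_force: 0.0
```

Run:
```python
from h import *
im,d,m,P=shot('wrist','w2.png'); o=get_obs()
print({k:np.round(o[k],3) for k in('clock','tcp_pos','ee_rot','joint_positions','force','width')})
C=cloud(d,m,P); X,Y,Z=C[...,0],C[...,1],C[...,2]
s=C[(abs(Z-.097)<.006)&(abs(X-.518)<.12)&(abs(Y-.05)<.06)]
print(len(s),cv2.minAreaRect((s[:,:2]*1000).astype(np.float32)),s.min(0),s.max(0))
```

```text
{'clock': np.float64(7.375), 'tcp_pos': array([0.52 , 0.054, 0.222]), 'ee_rot': array([[ 0.998, -0.057, -0.037],
       [-0.062, -0.989, -0.134],
       [-0.029,  0.136, -0.99 ]]), 'joint_positions': array([-54.411,  20.369,  50.912, 110.029,  -9.449,  59.975, -93.396]), 'force': array([0.22 , 0.286, 0.951]), 'width': np.float64(0.087)}
3098 ((521.116943359375, 52.26610565185547), (24.960790634155273, 168.17955017089844), 85.8270263671875) [0.43658    0.03394651 0.09106001] [0.60547375 0.07070386 0.1000661 ]
```

View pics/w2.png

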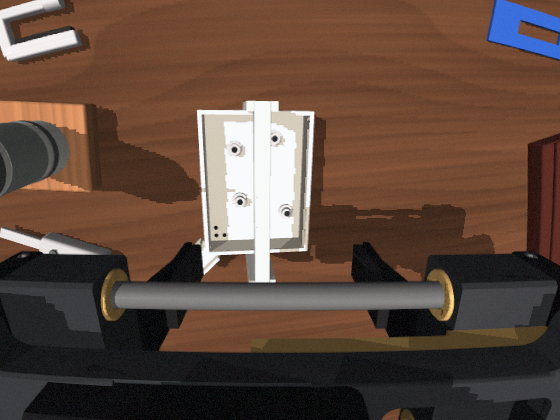

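The wrist view shows the bar centred between the open fingers, from (262,105) to (262,280), with four bushings on the floor and the drain holes at (218,232). Next: descend and grip.

Emit:
{"fn": "carry_out", "kwargs": {"series": [-1,-1,-40,0,0,0,-40,0,0,0,-32,0,0,0,-18,0,0,0,0,0]}}

```text
clock: 8.0
tcp_pos: [0.5191, 0.0534, 0.0928]
ee_rot: [[0.998, -0.057, -0.036], [-0.061, -0.989, -0.134], [-0.028, 0.135, -0.99]]
force: [-0.5, 0.1, 0.4]
width: 0.087
finger_force: 0.0
```

Emit:
{"fn": "carry_out", "kwargs": {"series": [0,0,0,0,0,0,0,0,0,0,0,0,0,0,0,0,0,0,0,0,0,0,0,0], "gripper": 1, "grip_force": 50}}

```text
clock: 8.75
tcp_pos: [0.5184, 0.0533, 0.0925]
ee_rot: [[0.998, -0.057, -0.036], [-0.061, -0.989, -0.133], [-0.028, 0.135, -0.99]]
force: [0.5, 0.4, -0.2]
width: 0.035
finger_force: 0.0
```

Emit:
{"fn": "carry_out", "kwargs": {"series": [0,0,0,0,0,0,0,0,0,0,0,0,0,0,0,0,0,0,0,0,0,0,0,0]}}

```text
clock: 9.5
tcp_pos: [0.5185, 0.0531, 0.0928]
ee_rot: [[0.998, -0.058, -0.036], [-0.062, -0.989, -0.133], [-0.028, 0.135, -0.99]]
force: [-1.3, -1.0, 5.7]
width: 0.0143
finger_force: 49.2
```

Emit:
{"fn": "carry_out", "kwargs": {"series": [0,0,10,0,0,0,20,0,0,0,30,0,0,0,40,0,0,0,40,0,0,0,40,0,0,0,0,0]}}

```text
clock: 10.38
tcp_pos: [0.52, 0.0534, 0.2749]
ee_rot: [[0.998, -0.057, -0.031], [-0.061, -0.99, -0.131], [-0.023, 0.132, -0.991]]
force: [0.1, 0.1, -3.0]
width: 0.0135
finger_force: 49.2
```

Run:
```python
from h import *
im,d,m,P=shot('wrist','w3.png'); o=get_obs()
print({k:np.round(o[k],3) for k in('clock','tcp_pos','ee_rot','joint_positions','force','torque','width')})
```

```text
{'clock': np.float64(10.425), 'tcp_pos': array([0.518, 0.054, 0.273]), 'ee_rot': array([[ 0.998, -0.057, -0.035],
       [-0.061, -0.989, -0.132],
       [-0.027,  0.134, -0.991]]), 'joint_positions': array([-57.182,  16.759,  53.329, 106.783,  -6.576,  65.837, -95.279]), 'force': array([-0.031,  0.57 , -3.781]), 'torque': array([ 0.251, -0.032,  0.029]), 'width': np.float64(0.014)}
```

View pics/w3.png

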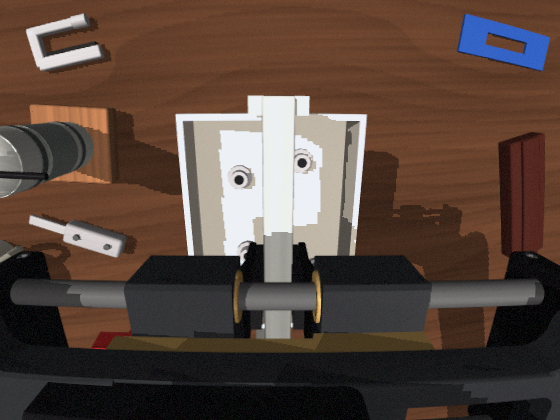

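The tote is held and lifted, with the bushings still inside. Next I'll turn it so the drain corner faces the base and push it out along +x.

Emit:
{"fn": "carry_out", "kwargs": {"series": [10,0,10,4,20,0,15,6,30,0,15,6,35,0,15,6,35,0,15,6,35,0,10,6,35,0,5,6,35,0,0,0,35,0,0,0,35,0,0,0,35,0,0,0,35,0,0,0]}}

```text
clock: 11.92
tcp_pos: [0.8941, 0.0537, 0.3531]
ee_rot: [[0.804, 0.593, 0.052], [0.594, -0.795, -0.124], [-0.032, 0.131, -0.991]]
force: [0.9, 0.7, -2.2]
width: 0.0135
finger_force: 49.2
```

```bash
cat > s.py <<'E'
from h import *
o=get_obs(); R=np.array(o["ee_rot"])
print({k:np.round(o[k],3) for k in('clock','tcp_pos','joint_positions','force','width')})
d=-R[:2,2]; print("tilt",np.degrees(np.arccos(-R[2,2])),"downhill az",np.degrees(np.arctan2(d[1],d[0])))
# tote x = -tool x, tote y = tool y? z up=-tool z
x=-R[:,0]; y=R[:,1]; print("rel tote: x drop deg",-np.degrees(np.arcsin(x[2])),"-y drop",np.degrees(np.arcsin(y[2])), "tote x az",np.degrees(np.arctan2(x[1],x[0])))
E
python3 s.py
```

```text
{'clock': np.float64(11.925), 'tcp_pos': array([0.894, 0.054, 0.353]), 'joint_positions': array([-19.717,  51.452,  37.521,  37.33 , -21.639,  93.551, -50.639]), 'force': array([ 0.902,  0.73 , -2.249]), 'width': np.float64(0.013)}
tilt 7.742269827515321 downhill az 112.79587953367694
rel tote: x drop deg -1.8421104402477493 -y drop 7.517319644581938 tote x az -143.52048921277049
```

Emit:
{"fn": "carry_out", "kwargs": {"series": [35,0,0,0,35,0,0,0,35,0,0,0,40,0,0,0,40,0,0,0,40,0,0,0]}}

```text
clock: 12.68
tcp_pos: [0.9993, 0.0414, 0.3057]
ee_rot: [[0.797, 0.584, 0.155], [0.602, -0.79, -0.12], [0.052, 0.189, -0.981]]
force: [1.1, 0.9, -3.5]
width: 0.0133
finger_force: 49.4
```

```bash
python3 s.py
```

```text
{'clock': np.float64(12.675), 'tcp_pos': array([0.999, 0.041, 0.306]), 'joint_positions': array([ -9.233,  69.138,  66.609,   5.933, -57.149,  99.782, -54.9  ]), 'force': array([ 1.131,  0.868, -3.518]), 'width': np.float64(0.013)}
tilt 11.300452530608364 downhill az 142.27095452066484
rel tote: x drop deg 3.0051366799212023 -y drop 10.883388434454297 tote x az -142.9602325273474
```

Emit:
{"fn": "carry_out", "kwargs": {"series": [40,0,15,0,40,0,15,0,40,0,15,0,40,0,15,0,40,0,15,0,40,0,15,0]}}

```text
clock: 13.42
tcp_pos: [1.047, 0.0287, 0.3271]
ee_rot: [[0.762, 0.561, 0.324], [0.619, -0.777, -0.111], [0.19, 0.285, -0.939]]
force: [0.1, 0.1, -3.1]
width: 0.0138
finger_force: 49.4
```

```bash
python3 s.py
```

```text
{'clock': np.float64(13.425), 'tcp_pos': array([1.047, 0.029, 0.327]), 'joint_positions': array([ -8.296,  68.714,  68.846,   5.812, -59.676,  90.335, -53.862]), 'force': array([ 0.076,  0.095, -3.051]), 'width': np.float64(0.014)}
tilt 20.039249496289372 downhill az 161.14078146858512
rel tote: x drop deg 10.952290701953231 -y drop 16.568984667255318 tote x az -140.90187938766738
```

Emit:
{"fn": "carry_out", "kwargs": {"series": [40,0,20,0,40,0,20,0,40,0,20,0,40,0,20,0,40,0,20,0,40,0,20,0]}}

```text
clock: 14.18
tcp_pos: [1.0877, 0.0175, 0.3673]
ee_rot: [[0.704, 0.519, 0.485], [0.634, -0.766, -0.101], [0.319, 0.379, -0.869]]
force: [0.4, 0.0, -3.9]
width: 0.014
finger_force: 49.4
```

```bash
python3 s.py
```

```text
{'clock': np.float64(14.175), 'tcp_pos': array([1.088, 0.017, 0.367]), 'joint_positions': array([ -7.508,  67.536,  68.519,   5.813, -59.681,  81.279, -52.949]), 'force': array([ 0.425,  0.035, -3.91 ]), 'width': np.float64(0.014)}
tilt 29.704197564197585 downhill az 168.20846869322258
rel tote: x drop deg 18.61842139082098 -y drop 22.269454146843096 tote x az -137.9868361840432
```

Emit:
{"fn": "carry_out", "kwargs": {"series": [40,0,20,0,40,0,20,0,40,0,20,0,40,0,20,0,40,0,20,0,0,0,0,0,0,0,0,0,0,0,0,0,0,0,0,0]}}

```text
clock: 15.3
tcp_pos: [1.1207, 0.0104, 0.3975]
ee_rot: [[0.641, 0.472, 0.605], [0.646, -0.758, -0.093], [0.415, 0.45, -0.791]]
force: [-0.0, -0.5, -3.7]
width: 0.0134
finger_force: 49.4
```

Run:
```python
import runpy; runpy.run_path('s.py')
from h import *
a=shot('scene')[0]; shot('wrist','w4.png'); shot('top','t4.png')
cv2.imwrite('pics/s4.png',cv2.resize(a[150:360,120:400],None,fx=2.8,fy=2.8,interpolation=cv2.INTER_CUBIC))
```

```text
{'clock': np.float64(15.3), 'tcp_pos': array([1.121, 0.01 , 0.398]), 'joint_positions': array([ -6.947,  67.078,  68.127,   5.81 , -59.68 ,  73.417, -52.329]), 'force': array([-0.048, -0.457, -3.699]), 'width': np.float64(0.013)}
tilt 37.7481421583847 downhill az 171.2836690057866
rel tote: x drop deg 24.511916575985868 -y drop 26.754455780961194 tote x az -134.7983314145999
```

View pics/w4.png

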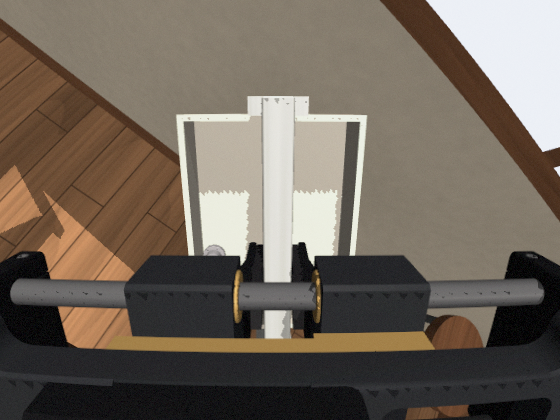

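View pics/s4.png

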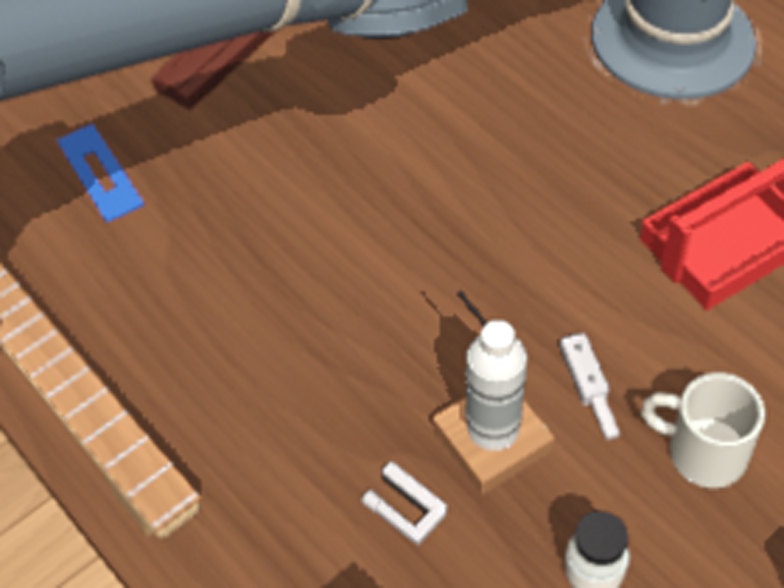

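The wrist view shows the tote tilted by 38°, with one bushing visible low against the -y wall at (213,252). The scene crop no longer has the tote in it because it is past the bench edge, and the bystanders look unmoved. I'll bring it back over the bench gently and look into the corner.

Emit:
{"fn": "carry_out", "kwargs": {"series": [-8,0,0,0,-16,0,0,0,-24,0,0,0,-30,0,0,0,-30,0,0,0,-30,0,0,0,-30,0,0,0,-30,0,0,0,-30,0,0,0,-30,0,0,0,-20,0,0,0,-10,0,0,0]}}

```text
clock: 16.95
tcp_pos: [0.8314, 0.0104, 0.3974]
ee_rot: [[0.641, 0.472, 0.605], [0.645, -0.759, -0.091], [0.416, 0.448, -0.791]]
force: [0.2, -0.5, -3.8]
width: 0.0137
finger_force: 49.4
```

Run:
```python
import runpy; runpy.run_path('s.py')
from h import *
a=shot('scene','s5.png')[0]
m=camera_model('scene'); P=pose('scene',m); o=get_obs(); R=np.array(o["ee_rot"])
T=np.c_[-R[:,0],R[:,1],-R[:,2]]
for n,p in dict(drain=(.075,-.055,-.086),c=(0,0,-.086),opp=(-.075,.055,-.086)).items():
    w=o["tcp_pos"]+T@np.array(p); c=P[1].T@(w-P[0]); rv=np.zeros(3)
    uv=cv2.projectPoints(c.reshape(1,1,3),rv,rv,K(m),np.array(m["dist"]))[0].ravel(); print(n,w.round(3),uv.round(0))
```

```text
{'clock': np.float64(16.95), 'tcp_pos': array([0.831, 0.01 , 0.397]), 'joint_positions': array([-49.667,  36.058,  71.533,  86.345, -46.602,  46.133, -22.625]), 'force': array([ 0.216, -0.472, -3.754]), 'width': np.float64(0.014)}
tilt 37.702879859772565 downhill az 171.42671573063072
rel tote: x drop deg 24.56905355381275 -y drop 26.64610606411897 tote x az -134.83422896379744
drain [ 0.809 -0.004  0.274] [159. 240.]
c [0.883 0.002 0.329] [130. 244.]
opp [0.957 0.009 0.385] [ 97. 250.]
```

View pics/s5.png

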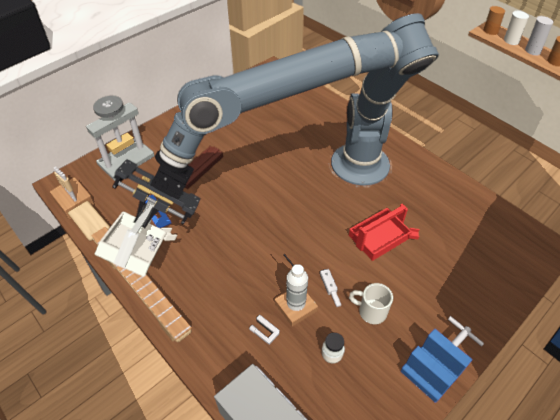

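The scene view shows the tote over the bench with its beak at (170,236) as the lowest corner, and dark spots (bushings) around (158,240). I'll zoom in.

Run:
```python
from h import *
a=cv2.imread('pics/s5.png'); cv2.imwrite('pics/s5z.png',cv2.resize(a[205:280,90:190],None,fx=7.5,fy=7.5,interpolation=cv2.INTER_CUBIC))
```

```text
(no output)
```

View pics/s5z.png

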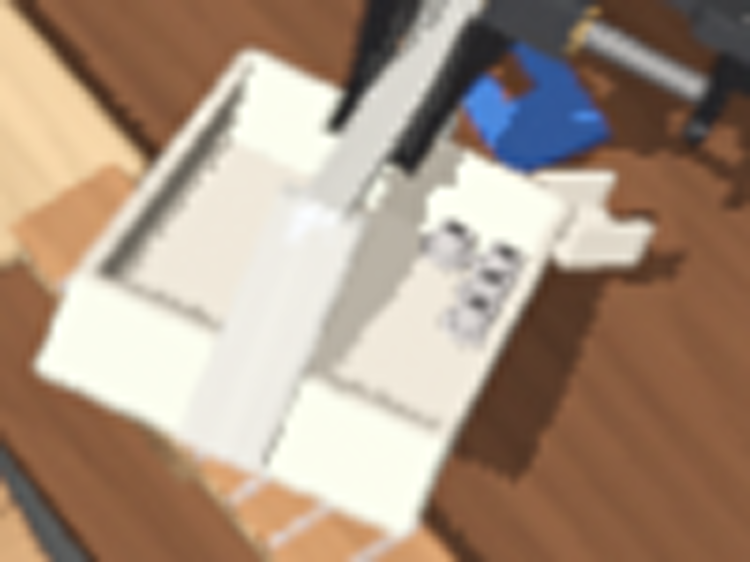

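Emit:
{"fn": "carry_out", "kwargs": {"series": [0,10,10,0,-4,20,15,0,-6,25,20,0,-6,25,20,0,-6,25,20,0,-6,25,20,0,-6,25,20,0,-6,20,10,0,0,10,5,0,0,0,0,0,0,0,0,0]}}

```text
clock: 18.38
tcp_pos: [0.7928, 0.1937, 0.537]
ee_rot: [[0.643, 0.471, 0.604], [0.644, -0.759, -0.095], [0.414, 0.45, -0.791]]
force: [0.4, -1.0, -3.9]
width: 0.0135
finger_force: 49.4
```

Run:
```python
import runpy; runpy.run_path('s.py')
from h import *
o=get_obs(); im,d,m,P=shot('scene','s6.png'); R=np.array(o["ee_rot"]); T=np.c_[-R[:,0],R[:,1],-R[:,2]]
L=(cloud(d,m,P)-o["tcp_pos"])@T*1000+[0,0,90]
x,y,z=L[...,0],L[...,1],L[...,2]
i=(abs(x)<82)&(abs(y)<62)&(z>-3)&(z<25); v,u=np.nonzero(i); print(i.sum(),u.min(),u.max(),v.min(),v.max())
fl=i&(abs(x)<50)&(y<20)&(y>-50); print("floor z",np.percentile(z[fl],[5,50,95]))
H=np.full((36,34),-9.); ix=((x[i]+0)//3).astype(int); iy=((y[i]+60)//3).astype(int)
for a,b,c in zip(ix,iy,z[i]):
    if 0<=a<28 and 0<=b<28: H[a,b]=max(H[a,b],c)
print("rows x=0..81 step3, cols y=-60.. step3")
for a in range(5,27): print(a*3,' '.join('  .' if h<-8 else '%3d'%h for h in H[a,:26]))
u0,u1,v0,v1=u.min()-8,u.max()+8,v.min()-8,v.max()+8
f=min(780/(u1-u0),580/(v1-v0)); cv2.imwrite('pics/s6z.png',cv2.resize(im[v0:v1,u0:u1],None,fx=f,fy=f,interpolation=cv2.INTER_CUBIC))
```

```text
{'clock': np.float64(18.375), 'tcp_pos': array([0.793, 0.194, 0.537]), 'joint_positions': array([-63.865,  31.691,  72.363,  71.722, -25.198,  59.242, -50.837]), 'force': array([ 0.433, -1.04 , -3.944]), 'width': np.float64(0.014)}
tilt 37.71726530523873 downhill az 171.08683370860834
rel tote: x drop deg 24.45642484715578 -y drop 26.769343574821452 tote x az -134.93450913736478
1866 139 213 212 286
floor z [ 0.09246193  2.50695835 12.05214996]
rows x=0..81 step3, cols y=-60.. step3
15  20   5   7   5   4   2   2   .   4   2   3   .   2   .   .   .   .   .   .   .   .   .   .   .   1   2
18  24   7   9  16   5  12   1   2   .   2   3   3   0   .   .   .   .   .   .   .   .   .   1   1   1   1
21   3   6  13  14  14   8   4   .   2   2   .   2   0   .   .   .   .   .   .   .   .   .   .   1   0   .
24   6  10  14  14  12  14   7   3   1   2   1   1   2   .   .   .   .   .   .   .   .   .   .   .   1   0
27  20  12  15   .  14   8   3   2   2   3   2   2   1   .   .   .   .   .   .   .   .   .   1   1   0   1
30  23   7   .  15  13  13   5   2   .   .   .   1   2   .   .   .   .   .   
[... 1041 characters left out ...]
 5   5   .   .   .   .   .   .   .   .   .   .   0   0   .
63  15  14  14  14   .  14   .   6  13  13  15  13   .   .   .   .   .   .   .   .   .   .   .  -1   0   .
66   9   .   .   .  13  16  22   .   .  12   .   .   .   .   .   .   .   .   .   .   .   .   .   0   .   0
69  23  21  22  24  13  19  21  22  22  17  24  22  24  20  21  12   .   .   .   .   .  23  21  21  21  24
72  16  24  23  16  23  23  24  23  24  24  18  22  24  20  19  20   .   .   .   .   4  21  18  21  18  21
75   .  21   .   .   .   5   .  21   .   .   .   8  20   4   .   .   .   .   .   .   .   .   7   0   .   .
78   .   .   .   .   .   .   .   .   .   .   .   .   .   .   .   .   .   .   .   .   .   .   .   .   .   .
```

View pics/s6z.png

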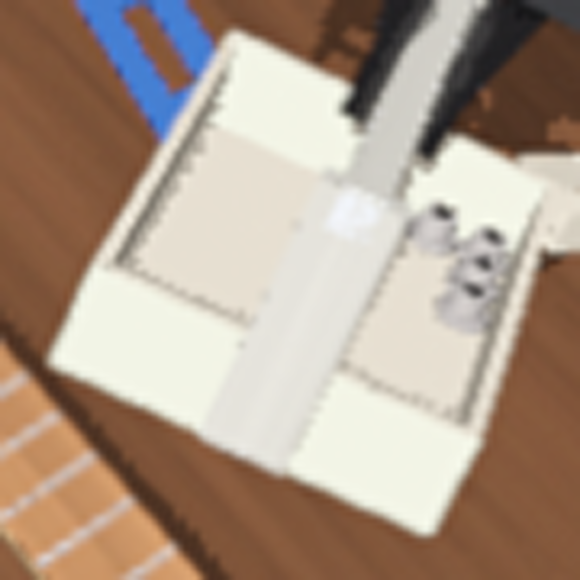

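The bushings are packed against the drain corner: three along the -y wall and one beside them on the +x wall. None have spilled. The tote is held still at a 38° tilt, so I'm handing in.

```bash
python3 -c "
from station import *
print(get_obs()['qd'].round(2)); print(finish_job())"
```

```text
[ 0.05 -0.26  0.07  0.12 -0.2  -0.06  0.07]
the job is handed in; nothing more can be done
None
```

I pushed the cap fully down and let it spring back, then lifted the tote by its handle. It is held still over the bench, tilted about 38° towards the drain corner, with all four bushings slid into that corner (the farthest about 45 mm from it along the wall) and none spilled. The job is handed in; no verdict came back.

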